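# Set the seam gauge, then open the glue bottle's safety cap

## Task

A gift carton is about to be glued: pull the peg of the spring length gauge out until it stands level with the pointer of the steel marker beside its track, and let go of it (it stays where it is left). Then take the glue bottle's safety cap, press it down, twist it anticlockwise until it comes free and lift it off; the program finishes while still holding the cap, upright and still, straight above the bottle and about 6 cm clear of its mouth. Leave the other things on the bench undisturbed.

Things in the scene. Friction and masses are not known exactly. Their poses are not given: they have to be found in the camera images.
- blade (a joint): how far the gauge's steel blade is pulled out, m: 0 fully in, 0.130 fully out. A spring draws it inward (2 to 3 N) and a friction brake (4.5 N) holds it wherever it is left, so pulling out takes about 7 N
- peg_center (a point): the gauge's upright round steel pull peg, 16 mm diameter, standing on the end of the blade; its top is 57 mm above the bench and this point is on its axis, 35 mm above the bench (22 mm below its top). Axes: x points inward along the track, so pulling out is towards -x; z up
- gauge: the pull-out length gauge: a wooden board 330 x 80 x 6 mm fixed to the bench with an aluminium housing (34 mm wide, top 26 mm above the bench) that begins 25 mm inward (+x) of the peg when the blade is fully in. Origin on the board's underside, below the peg when fully in; same axes as peg_center. The peg stands on a 22 mm square foot that reaches 13 mm above the bench
- mark (a point): tip of the pointer of the small steel marker (a 16 x 14 mm block, top 18 mm above the bench, with a 3 mm wide pointer 7 mm long, top 14 mm above the bench) fixed on the board at one side of the track, 19 mm sideways from the peg's line. Its x axis is parallel to the track (same axes as peg_center). The peg is level with it when the peg's axis has the same x as this point in these axes
- cap_center (a point): centre (half-way up) of the ribbed white safety cap, 56 mm diameter, 30 mm high, z up; when on the bottle this point is 127 mm above the bench, the cap's top 142 mm.
- cap: the same safety cap, origin at the centre of its lower edge. Three lugs inside it are caught under tabs of the bottle's neck: it cannot be lifted or turned until it is pushed down 5 mm (6 to 7 mm is good; stop at 8 mm); kept down, it turns anticlockwise seen from above: free to lift from 0.9 to 1.3 rad from its starting angle, best at 1.1 rad; a stop comes at 1.37 rad
- bottle: white round glue bottle, 76 mm diameter, fixed upright in a steel cup screwed to the bench; origin on its axis at bench height, z up. Shoulder slopes from 72 mm to 90 mm height; only the 30 mm diameter neck is above that
- mouth (a point): centre of the bottle's mouth: top of the sprung liner that the cap rests on, 138 mm above the bench, hidden inside the cap while that is on
- liner (a joint): how far the sprung liner under the cap is pushed down, m: 0 up, 0.008 stop. The spring takes 6 N to start and 11 N at 6 mm
- figurine: bystander: white china figurine, 44 mm wide, 72 mm high; origin under its centre
- spool: bystander: wooden spool, 52 mm wide, 50 mm high; origin under its centre
- giftbox: bystander: small gift box 60 x 60 x 45 mm; origin under its centre
- mug: bystander: white mug, 80 mm wide, 90 mm high, handle at its +y; origin under its centre
- jar: bystander: white plain jar with an ordinary lid, 68 mm wide, 100 mm high; origin under its centre
- screwdriver: bystander: screwdriver lying on the bench; origin under its middle, handle to its -x
Mind the look-alikes: they are no part of the job. What is shaped like the cap but turquoise is not meant. Leave any purple look-alike of the bottle alone.

How it is judged:
By the outcome, as a careful person would: the job done as asked, in the order asked, and still so for the second after the job is handed in, while the arm keeps its last pose, push and grip.
It also fails if it takes over 50 s, if anything falls off the work surface, if the arm or the gripper's body presses on something with over 40 N, if the wrist force passes 120 N, or if a joint passes its speed limit or range.

## Robot

A 6-joint arm with a two-finger parallel gripper is mounted at the origin on the work surface. World frame = base frame: x ahead of the robot, y to its left, z up, the work surface at z = 0. Lengths are in mm, angles in rad, forces in N, time in s.
With the tool pointing down it reaches from about 400 to 925 mm from the base axis. Payload 12.5 kg.
Tool frame: the origin (TCP) lies on the mounting face of the last link; the fingertips stand 190 mm ahead of it and the grasp point (between the pads) lies 171 mm ahead of it; x points along the fingers, y is the direction in which the jaws open and shut, and the axes are right-handed (so a half turn about x gives the same grasp; the last joint's range is limited). The gripper opens to 95 mm and grips with 3 to 60 N. Pads are 20 mm wide; open, the fingers measure 119 mm over their backs; the gripper's body (75 mm by 180 mm) begins 59 mm behind the grasp point.
Start: joints at [-1.341, 0.491, 1.559, -0, 1.092, -0.106], TCP at [205.972, -590.085, 404.761] pointing down, gripper open.
Joint ranges: [-3.1, 3.1], [-0.84, 2.19], [0.05, 2.79], [-1.13, 4.28], [0.06, 2.93], [-2.69, 2.69]. Speed limits (rad/s): [2.22, 2.22, 2.79, 3.14, 3.14, 3.14].

## Interface

Orientations are given as [roll, pitch, yaw] about the fixed x, y, z axes, in that order (R = Rz(yaw) Ry(pitch) Rx(roll)).
In Python, from cell import env, eyes gives the robot as it stands. The module is installed in compiled form; this text tells all that it offers.
- The arm moves only by the tool jog_arm, never from a script. Its argument "deltas" is one flat list of numbers, 7 for each row, row after row: the shift along the tool's x, y, z in mm, then the turn, a rotation vector about the tool's x, y, z in rad, then the opening, from 0 (shut) to 1 (fully open). A call has 1 to 10 rows; each row shifts and turns the pose as measured when the row begins, along the tool's axes as they then stand; what a row does not reach is not made up. A row lasts 1/8 s, in which the tool goes at most 62.5 mm and 10.7 degrees, less where a joint would pass 70% of its speed; a pose out of reach is approached as far as the arm can. A call is refused whole if a number of a shift passes 62.5 or a number of a turn 0.188, either way. A call with a gripper value outside its range is refused whole. The fingers move at their own pace and stop on an object; the grip force is fixed at half the most. Time passes only in rows, so rows that do not move let the fingers close. It gives the time, the measured TCP pose, the force and the opening at its end, in the units of the state.
- env.state(): the state, without advancing time (a new reading comes with each control period).
- eyes.read_camera(name): name is "scene" or "top" or "wrist"; returns a dict with "image" (400x640x3 uint8, red, green, blue), "fovy" (degrees; the focal length in pixels is half the picture's height over the tangent of half this angle, whatever the lens; pixels are square), "cx", "cy" (the principal point, pixels), "dist" ([k1, k2, p1, p2, k3] as OpenCV has them; the pictures are not rectified), "world_from_camera" (4x4, takes a point from camera to world coordinates). Camera axes: x right, y up, looking along -z (the intrinsics and any distortion apply to the point x, -y, -z); pixel columns grow to the right and rows downward; lengths in mm; the calibration is good to about 2 mm. A picture is of the moment at which its call begins. There is no depth.
- env.job_done(): hands the job in, once; it reports no verdict.
The state is a dict: "t": time; "joints": joint angles; "qvel": joint speeds; "tau": joint torques, N m; "eef_pos": TCP position; "tcp_rot": TCP orientation; "ft_force": force on the tool from outside, world axes, zero at the start; "moment": the same for the moment, N m; "opening": opening from 0.0 (shut) to 1.0 (fully open).
Only numpy, scipy, OpenCV 4.12 (cv2) and the standard library are available. Lean on these libraries where they do the work, as an engineer would, in place of code of your own. Each camera call takes 0.05 s, during which the arm holds its last target.

## Working session

There is one attempt and no reset: what is moved stays moved. The work goes in short steps, Python scripts to look and compute and a tool call to move; the robot and the scene stay as the last step left them, time stands still between calls to the robot, and variables do not carry over. Pictures are saved under pics/ and viewed, and the job is handed in when it is done.

Besides the shell and the picture viewer there is one more tool, called after "Call:" as a command line: name --argument value ..., lists and objects as JSON in quotes. jog_arm: Moves the arm, as the interface text tells. Its arguments: {"type":"object","properties":{"deltas":{"type":"array","items":{"type":"number"}}},"required":["deltas"]}

```bash
mkdir -p pics; cat > h.py <<'E'
import numpy as np, cv2, json, pickle
from cell import env, eyes
def shot(name, tag):
    c=eyes.read_camera(name); cv2.imwrite(f'pics/{tag}.png',c['image'][:,:,::-1]); pickle.dump(c,open(f'pics/{tag}.pkl','wb')); return c
def load(tag): return pickle.load(open(f'pics/{tag}.pkl','rb'))
def K(c):
    f=200/np.tan(np.radians(c['fovy'])/2); return np.array([[f,0,c['cx']],[0,f,c['cy']],[0,0,1.]])
def ray(c,px):
    u=cv2.undistortPoints(np.array([[px]],float),K(c),np.array(c['dist'],float))[0,0]
    T=np.array(c['world_from_camera']); d=T[:3,:3]@np.array([u[0],-u[1],-1.]); return T[:3,3],d/np.linalg.norm(d)
def onz(c,px,z):
    o,d=ray(c,px); return o+d*(z-o[2])/d[2]
def proj(c,P):
    T=np.linalg.inv(np.array(c['world_from_camera'])); p=T[:3,:3]@np.array(P,float)+T[:3,3]
    q=np.array([[p[0],-p[1],-p[2]]]); r,_=cv2.projectPoints(q,np.zeros(3),np.zeros(3),K(c),np.array(c['dist'],float)); return r[0,0]
E
python3 - <<'E'
from h import *
np.set_printoptions(precision=3,suppress=True)
for n in ['scene','top','wrist']:
    c=shot(n,n+'0'); print(n,c['fovy'],c['cx'],c['cy'],c['dist']); print(np.array(c['world_from_camera']))
print(env.state())
E
```

```text
scene 56.91774230846778 318.8303329755057 200.0246615049304 [-0.053  0.     0.     0.     0.   ]
[[  -0.091   -0.716    0.692 1412.589]
 [   0.996   -0.055    0.075   85.572]
 [  -0.016    0.695    0.718  980.844]
 [   0.       0.       0.       1.   ]]
top 46.36106507285005 315.7589475939637 196.5008260813215 [0.042 0.    0.    0.    0.   ]
[[   0.009    0.978   -0.209  339.531]
 [  -1.       0.008   -0.004    1.693]
 [  -0.003    0.209    0.978 1272.425]
 [   0.       0.       0.       1.   ]]
wrist 61.29550119823915 322.1133880724008 198.331670078865 [-0.051  0.     0.     0.     0.   ]
[[   0.33     0.903    0.275  283.419]
 [  -0.944    0.316    0.095 -562.668]
 [  -0.001   -0.291    0.957  384.607]
 [   0.       0.       0.       1.   ]]
{'t': 0.15, 'joints': array([-1.341,  0.491,  1.559, -0.   ,  1.092, -0.106]), 'qvel': array([-0.   , -0.001, -0.002, -0.001, -0.003, -0.   ]), 'tau': array([  0.001, -61.29 , -25.827,   0.069,   0.047,  -0.   ]), 'eef_pos': array([ 205.967, -590.062,  404.284]), 'tcp_rot': array([-1.674,  1.57 ,  1.804]), 'ft_force': array([ 0.138, -0.477,  0.02 ]), 'moment': array([0.014, 0.017, 0.056]), 'opening': 1.0026172029323552}
```

View pics/scene0.png

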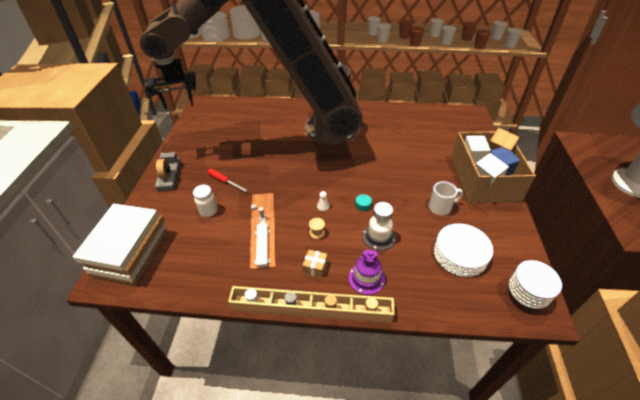

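View pics/top0.png

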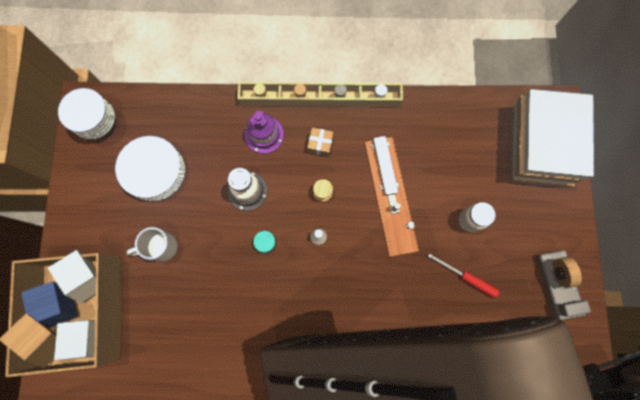

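View pics/wrist0.png

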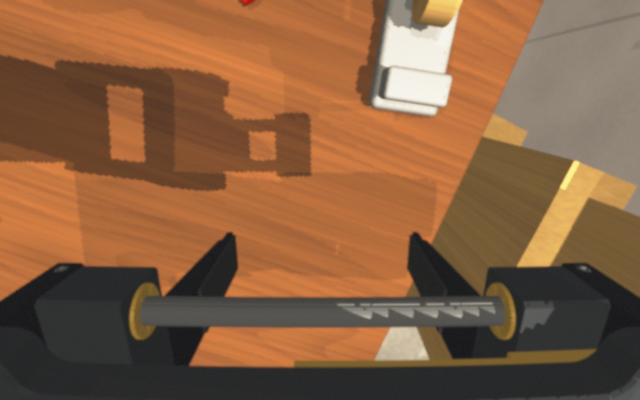

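The scene picture shows the gauge at about (262,232) and the white bottle at (381,225). In the top view the gauge's board runs from (380,140) to (403,252), with the peg near (393,207), the marker near (411,225) and the cap at (239,180). I'll zoom in on these.

```bash
python3 - <<'E'
from h import *
c=load('top0')['image'][:,:,::-1]; s=load('scene0')['image'][:,:,::-1]
a=cv2.resize(c[130:260,355:430],None,fx=4,fy=4,interpolation=cv2.INTER_CUBIC)
b=cv2.resize(c[150:220,205:285],None,fx=4,fy=4,interpolation=cv2.INTER_CUBIC)
d=cv2.resize(s[190:275,240:285],None,fx=4,fy=4,interpolation=cv2.INTER_CUBIC)
H=540;o=np.zeros((H,800,3),np.uint8)
x=0
for i in (a,b,d):
    o[:i.shape[0],x:x+i.shape[1]]=i[:H,:800-x]; x+=i.shape[1]
cv2.imwrite('pics/zoom0.png',o)
E
```

```text
(no output)
```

View pics/zoom0.png

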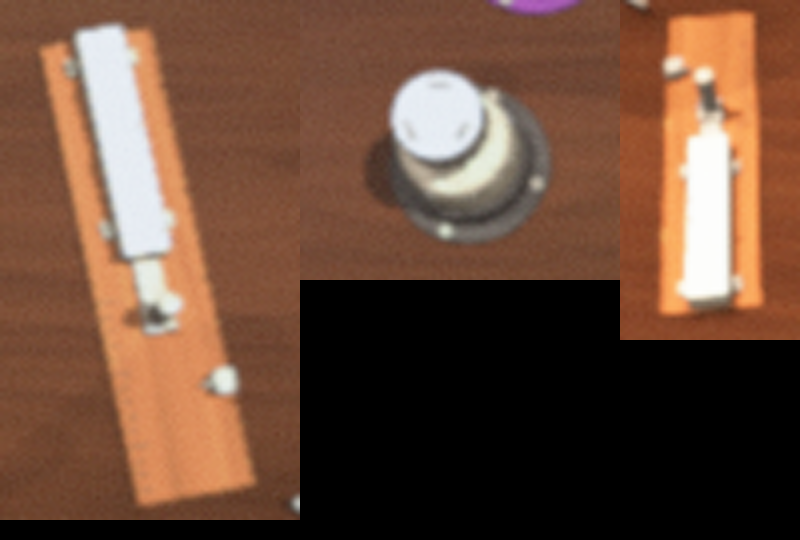

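The zoom shows the peg top at top-view (397.5,205.5), the marker at (410,225) and the cap top centre at (239,179). I'll compute rough positions and go to a wrist-camera view.

```bash
python3 - <<'E'
from h import *
np.set_printoptions(precision=1,suppress=True)
c=load('top0'); s=load('scene0')
print('peg',onz(c,(397.2,205.3),57), 'foot',onz(c,(393.5,207),13),'scene peg',onz(s,(240+85/4-.0,190+75/4),57))
s2=240+ (704-620)/4
print('scene peg',onz(s,(s2,190+75/4),57))
print('mark',onz(c,(410.5,225),18),'scene',onz(s,(240+(675-620)/4,190+67/4),18))
print('cap',onz(c,(205+139/4,150+116/4),142))
im=cv2.cvtColor(c['image'],cv2.COLOR_RGB2HSV)
m=((im[...,0]<14)&(im[...,1]>120)&(im[...,2]>150)).astype(np.uint8); m[:, :355]=0;m[:,425:]=0;m[:130]=0;m[260:]=0
print(m.sum())
cs=max(cv2.findContours(m,cv2.RETR_EXTERNAL,cv2.CHAIN_APPROX_NONE)[0],key=cv2.contourArea)
P=np.array([onz(c,p[0].astype(float),6)[:2] for p in cs],np.float32)
r=cv2.minAreaRect(P);print(r,cv2.boxPoints(r))
for n,px in dict(fig=(318,236),spool=(322,190),gift=(320,140),mug=(155,245),jar=(481,216),turq=(264,241),purple=(262,125),screw=(464,277)).items(): print(n,onz(c,px,50))
E
```

```text
peg [ 576.6 -208.6   57. ] foot [ 580.4 -206.    13. ] scene peg [ 579.6 -203.2   57. ]
scene peg [ 579.7 -204.1   57. ]
mark [ 530.3 -249.7   18. ] scene [ 536.9 -244.4   18. ]
cap [623.6 196.5 142. ]
2252
((616.9947509765625, -200.33837890625), (331.9056091308594, 82.22212219238281), 10.765717506408691) [[ 446.3 -190.9]
 [ 461.6 -271.7]
 [ 787.7 -209.7]
 [ 772.3 -129. ]]
fig [494.1   0.3  50. ]
spool [618.2  -9.5  50. ]
gift [758.9  -3.2  50. ]
mug [467.5 425.   50. ]
jar [ 551.1 -429.    50. ]
turq [479.8 141.7  50. ]
purple [801.  157.3  50. ]
screw [ 392.1 -375.1   50. ]
```

```bash
cat >> h.py <<'E'
from scipy.spatial.transform import Rotation as Ro
def toolR(s): return Ro.from_euler('xyz',s['tcp_rot'])
def Rdown(jaw_deg): # tool x down, tool y horizontal at given world angle (deg)
    a=np.radians(jaw_deg); y=np.array([np.cos(a),np.sin(a),0]); x=np.array([0,0,-1.]); return Ro.from_matrix(np.column_stack([x,y,np.cross(x,y)]))
def delta(pos,jaw=None,s=None):
    s=s or env.state(); R=toolR(s)
    d=R.inv().apply(np.array(pos,float)-s['eef_pos']); 
    w=(R.inv()*Rdown(jaw)).as_rotvec() if jaw is not None else np.zeros(3)
    return d,w
def jawdeg(s=None):
    y=toolR(s or env.state()).as_matrix()[:,1]; return np.degrees(np.arctan2(y[1],y[0]))
E
python3 - <<'E'
from h import *
np.set_printoptions(precision=3,suppress=True)
s=env.state(); print(toolR(s).as_matrix(),jawdeg())
c=np.array(load('wrist0')['world_from_camera']);T=np.eye(4);T[:3,:3]=toolR(s).as_matrix();T[:3,3]=s['eef_pos'];print(np.linalg.inv(T)@c)
j=jawdeg(); t=100.8 if j>0 else -79.2
print(delta((560,-213,335),t))
E
```

```text
[[-0.     0.33  -0.944]
 [ 0.001 -0.944 -0.33 ]
 [-1.    -0.001 -0.   ]] -70.7613649504417
[[  0.      0.291  -0.957  19.684]
 [  1.     -0.001   0.     -0.326]
 [ -0.001  -0.957  -0.291 -82.151]
 [  0.      0.      0.      1.   ]]
(array([  69.539, -239.288, -458.498]), array([ 0.147, -0.   ,  0.001]))
```

Call:
jog_arm --deltas '[0,-27,-51,0,0,0,1,0,-27,-51,0,0,0,1,7,-27,-51,0,0,0,1,9,-27,-51,0,0,0,1,9,-27,-51,0,0,0,1,9,-27,-51,0,0,0,1,9,-27,-51,0,0,0,1,9,-25,-51,0,0,0,1,9,-25,-50,0,0,0,1,8,0,0,0.147,0,0,1]'

```text
t: 1.4
eef_pos: [570.3, -202.2, 331.9]
tcp_rot: [-1.594, 1.57, 1.731]
ft_force: [-0.1, 0.2, -0.4]
opening: 1.0
```

```bash
python3 - <<'E'
from h import *
np.set_printoptions(precision=3,suppress=True)
shot('wrist','w1'); s=env.state(); print(s['t'],s['eef_pos'],jawdeg(),s['qvel'],s['joints']); print(delta((560,-213,335),-79.2))
E
```

```text
1.45 [ 569.341 -203.173  330.846] -80.05124684332452 [-0.043 -0.018  0.012 -0.004  0.026 -0.233] [-0.452  0.543  1.689  0.001  0.912  0.945]
(array([-4.151,  8.058, 10.905]), array([-0.015,  0.002,  0.002]))
```

View pics/w1.png

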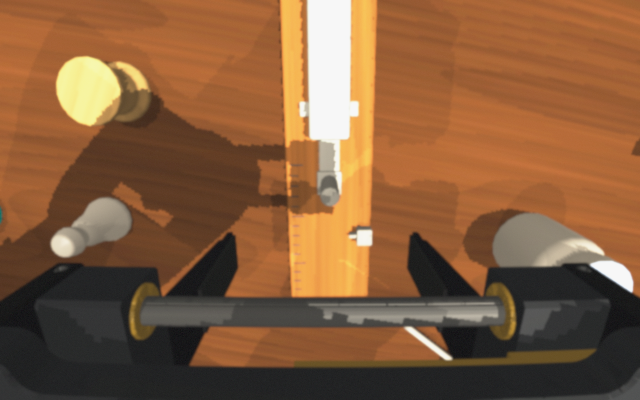

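The wrist view shows the peg near (329,190), the marker block at (364,237) with its pointer tip at about (350,237), and the housing above. The arm was still settling, so I'll retake the picture and zoom in.

```bash
python3 - <<'E'
from h import *
np.set_printoptions(precision=3,suppress=True)
eyes.read_camera('top')
c=shot('wrist','w2'); s=env.state(); print(s['t'],s['eef_pos'],jawdeg(),s['qvel'])
a=c['image'][125:255,275:385,::-1]
cv2.imwrite('pics/w2z.png',cv2.resize(a,None,fx=4.5,fy=4.5,interpolation=cv2.INTER_CUBIC))
E
```

```text
1.55 [ 568.399 -204.892  332.12 ] -79.41672809040438 [-0.022 -0.016 -0.005 -0.001  0.005 -0.042]
```

View pics/w2z.png

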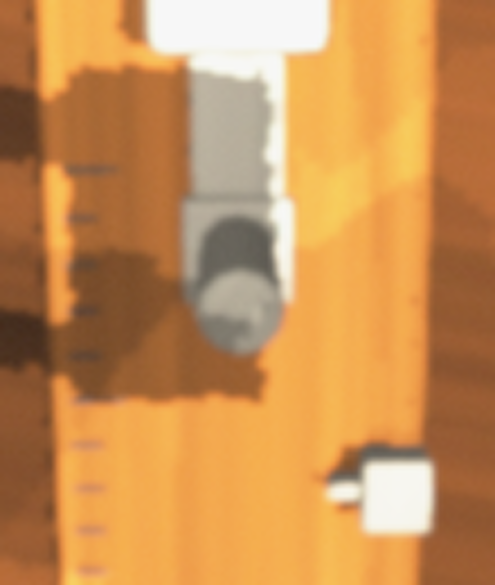

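The zoom shows the peg top circle centred at (239,311), the pointer tip at (328,490), the marker block from (363,458) to (434,533), and the foot's upper edge at y=198.

```bash
python3 - <<'E'
from h import *
np.set_printoptions(precision=2,suppress=True)
c=load('w2'); z=lambda x,y:(275+(x+.5)/4.5-.5,125+(y+.5)/4.5-.5)
hs=cv2.cvtColor(c['image'],cv2.COLOR_RGB2HSV); 
# board edges: rows
L=[];R=[]
for x,y in [(37,20),(44,150),(52,310),(59,460),(63,560)]: L.append(onz(c,z(x,y),6))
for x,y in [(437,20),(433,170),(423,350),(412,580)]: R.append(onz(c,z(x,y),6))
for n,E in(('L',L),('R',R)):
    E=np.array(E); vx,vy,x0,y0=cv2.fitLine(E[:,:2].astype(np.float32),cv2.DIST_L2,0,.01,.01).ravel(); print(n,np.degrees(np.arctan2(vy,vx)),E[0],E[-1])
peg=onz(c,z(239,311),57); tip=onz(c,z(328,490),13); blk=onz(c,z(398,496),18)
ft=onz(c,z(240,198),13)
print('peg',peg,'tip',tip,'blk',blk,'foot inner edge',ft)
for a in (10.3,10.8,11.3):
    u=np.array([np.cos(np.radians(a)),np.sin(np.radians(a)),0]);v=np.array([-u[1],u[0],0])
    print(a,[( (p-peg)@u,(p-peg)@v) for p in (tip,blk,ft)])
E
```

```text
L 11.326166 [ 614.41 -159.18    6.  ] [ 499.13 -182.26    6.  ]
R 10.231987 [ 628.86 -237.31    6.  ] [ 508.41 -259.22    6.  ]
peg [ 577.03 -206.36   57.  ] tip [ 529.03 -235.36   13.  ] blk [ 532.37 -249.28   18.  ] foot inner edge [ 587.74 -205.17   13.  ]
10.3 [(np.float64(-52.41320078848347), np.float64(-19.94601749845446)), (np.float64(-51.61710295831619), np.float64(-34.24696100188712)), (np.float64(10.751492736592562), np.float64(-0.7405433520209092))]
10.8 [(np.float64(-52.58526468415192), np.float64(-19.487872357962033)), (np.float64(-51.91399485809358), np.float64(-33.79521850126176)), (np.float64(10.744620974844073), np.float64(-0.8343384374256004))]
11.3 [(np.float64(-52.753324008322544), np.float64(-19.028243140539175)), (np.float64(-52.20693330616932), np.float64(-33.34090236390401)), (np.float64(10.736930968608856), np.float64(-0.9280699847280095))]
```

```bash
python3 - <<'E'
from h import *
np.set_printoptions(precision=3,suppress=True)
print(delta((577,-206.4,213),-79.2))
E
```

```text
(array([119.107,   3.214,  -8.304]), array([-0.004,  0.001,  0.001]))
```

Call:
jog_arm --deltas '[0,3,-8,0,0,0,1,30,0,0,0,0,0,1,40,0,0,0,0,0,1,0,0,0,0,0,0,1]'

```text
t: 2.05
eef_pos: [577.4, -209.7, 263.3]
tcp_rot: [2.614, 1.568, -0.338]
ft_force: [0.4, -0.1, 0.5]
opening: 0.998
```

```bash
python3 - <<'E'
from h import *
np.set_printoptions(precision=3,suppress=True)
shot('wrist','w3')
print(env.state()['qvel'],env.state()['eef_pos'],delta((577,-206.4,213),-79.2))
E
```

```text
[ 0.004 -0.036 -0.022  0.001  0.01   0.01 ] [ 577.86  -209.914  265.012] (array([51.998, -3.787,  0.446]), array([ 0.001, -0.005, -0.003]))
```

View pics/w3.png

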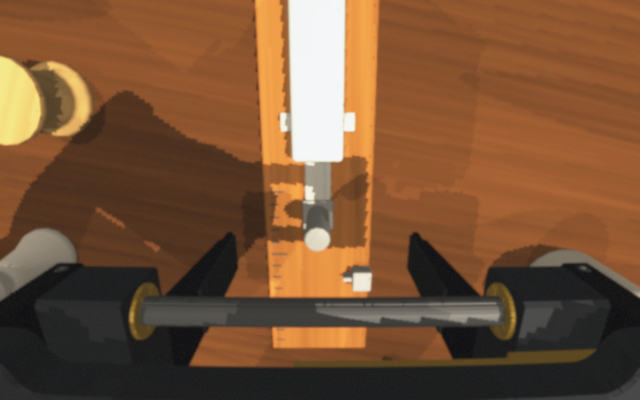

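The peg top at (317,239) lies between the open fingers, a few mm left of centre, which agrees with the computed correction.

Call:
jog_arm --deltas '[10,-3.8,0.4,0,0,0,1,25,0,0,0,0,0,1,15,0,0,0,0,0,1,0,0,0,0,0,0,1]'

```text
t: 2.6
eef_pos: [578.0, -207.0, 218.1]
tcp_rot: [2.528, 1.557, -0.424]
ft_force: [0.7, -0.4, 0.5]
opening: 1.003
```

```bash
python3 - <<'E'
from h import *
np.set_printoptions(precision=3,suppress=True)
c=shot('wrist','w4')
print(env.state()['qvel'],env.state()['eef_pos'],delta((577,-206.4,213),-79.2))
E
```

```text
[-0.002 -0.013 -0.006 -0.001  0.004  0.001] [ 578.165 -206.995  218.722] (array([ 5.702, -0.852,  1.099]), array([ 0.001, -0.012, -0.008]))
```

View pics/w4.png

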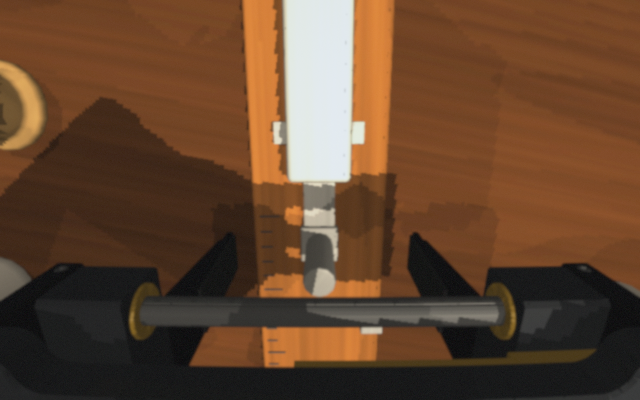

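The peg, with its top at about (319,283), stands centred between the fingers. I'll go down the last bit and close.

Call:
jog_arm --deltas '[6,-0.8,1,0,-0.012,-0.008,1,0,0,0,0,0,0,0,0,0,0,0,0,0,0,0,0,0,0,0,0,0,0,0,0,0,0,0,0,0,0,0,0,0,0,0]'

```text
t: 3.4
eef_pos: [577.4, -206.5, 214.4]
tcp_rot: [2.304, 1.569, -0.647]
ft_force: [-0.3, -0.9, 0.5]
opening: 0.532
```

```bash
python3 - <<'E'
from h import *
np.set_printoptions(precision=3,suppress=True)
s=env.state();print(s['opening'],s['ft_force'],s['eef_pos'],jawdeg())
u=np.array([np.cos(np.radians(10.8)),np.sin(np.radians(10.8)),0])
print(delta(s['eef_pos']-52.5*u,-79.2))
E
```

```text
0.5323527714259204 [-0.329 -0.926  0.529] [ 577.419 -206.513  214.419] -79.10537532801708
(array([-0.076, -0.087, 52.5  ]), array([ 0.002, -0.001, -0.002]))
```

Still closing (about 0.075 per row), so I'll give it more rows.

Call:
jog_arm --deltas '[1,0,0,0,0,0,0,0,0,0,0,0,0,0,0,0,0,0,0,0,0,0,0,0,0,0,0,0,0,0,0,0,0,0,0,0,0,0,0,0,0,0,0,0,0,0,0,0,0]'

```text
t: 4.28
eef_pos: [577.4, -206.5, 213.3]
tcp_rot: [2.304, 1.569, -0.648]
ft_force: [0.3, -0.6, 0.6]
opening: 0.162
```

```bash
python3 - <<'E'
from h import *
np.set_printoptions(precision=3,suppress=True)
s=env.state();print(s['opening'],s['ft_force'],s['eef_pos'],jawdeg())
E
```

```text
0.16184943850241335 [ 0.325 -0.578  0.586] [ 577.403 -206.545  213.299] -79.10811091205757
```

Gripped, with an opening of about 15.4 mm. Now the pull, stopping short before a fine adjustment.

Call:
jog_arm --deltas '[0,0,6,0,0,0,0,0,0,10,0,0,0,0,0,0,10,0,0,0,0,0,0,10,0,0,0,0,0,0,8,0,0,0,0,0,0,4,0,0,0,0,0,0,0,0,0,0,0]'

```text
t: 5.15
eef_pos: [532.1, -214.5, 213.3]
tcp_rot: [2.737, 1.556, -0.215]
ft_force: [-0.2, -1.5, -1.1]
opening: 0.163
```

```bash
python3 - <<'E'
from h import *
np.set_printoptions(precision=3,suppress=True)
s=env.state();print(s['opening'],s['ft_force'],s['eef_pos'],jawdeg())
u=np.array([np.cos(np.radians(10.8)),np.sin(np.radians(10.8)),0])
t=np.array([577.4,-206.55,213.3])-52.5*u
print(s['qvel'],delta(t,-79.2))
c=shot('wrist','w5');c=shot('top','t5');c=shot('scene','s5')
E
```

```text
0.1631520030780291 [-0.222 -1.479 -1.096] [ 532.13  -214.525  213.27 ] -79.14282293719991
[ 0.001  0.002 -0.    -0.     0.002  0.001] (array([-0.114,  0.642,  6.537]), array([ 0.001, -0.013, -0.006]))
```

View pics/w5.png

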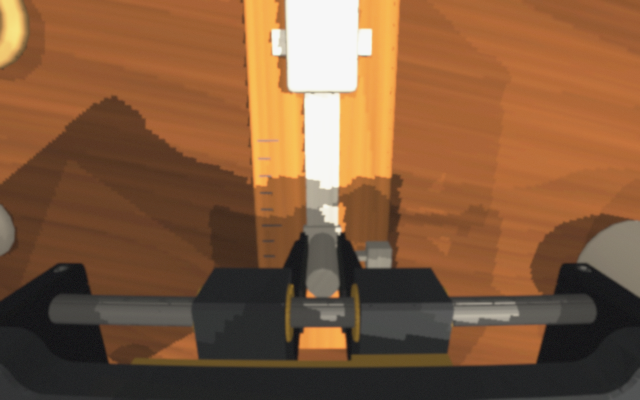

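The wrist view shows the peg, with its top at about (322,282), gripped and drawn out. The marker block is at (379,253). I'll measure what remains, from the grasp point and from this picture.

```bash
python3 - <<'E'
from h import *
np.set_printoptions(precision=3,suppress=True)
s=env.state();R=toolR(s)
u=np.array([np.cos(np.radians(10.8)),np.sin(np.radians(10.8)),0])
print('gp',s['eef_pos']+R.apply([171,0,0]), (s['eef_pos']+R.apply([171,0,0])-[577.4,-206.55,42])@u)
c=load('w5')
cv2.imwrite('pics/w5z.png',cv2.resize(c['image'][215:310,280:410,::-1],None,fx=6,fy=6,interpolation=cv2.INTER_CUBIC))
E
```

```text
gp [ 534.547 -215.058   42.281] -43.68802837736262
```

View pics/w5z.png

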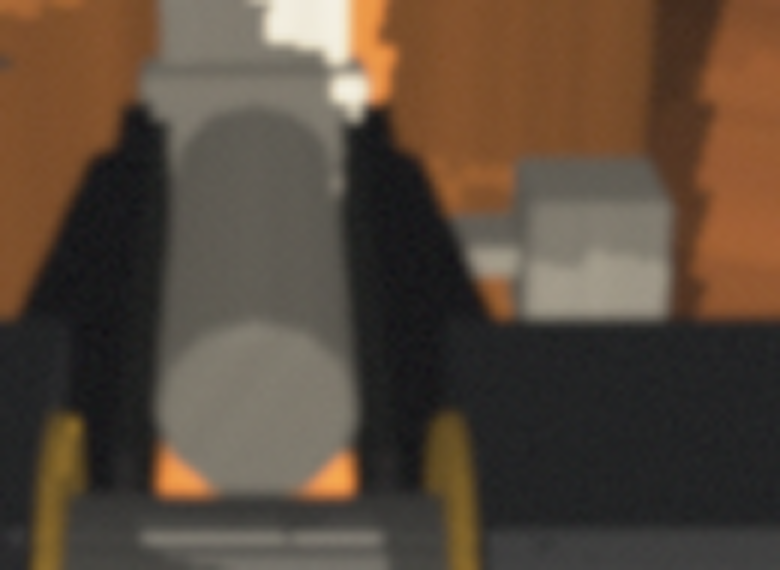

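The zoom shows the peg top centre at (257,408), the foot's inner edge at (255,70), the pointer's top face around (490,260) and the block's top face from (520,200) to (670,318).

```bash
python3 - <<'E'
from h import *
np.set_printoptions(precision=2,suppress=True)
c=load('w5'); z=lambda x,y:(280+(x+.5)/6-.5,215+(y+.5)/6-.5)
u=np.array([np.cos(np.radians(10.8)),np.sin(np.radians(10.8)),0]);v=np.array([-u[1],u[0],0])
f=onz(c,z(255,70),13)-11*u; peg=onz(c,z(257,408),57); tip=onz(c,z(490,261),14); blk=onz(c,z(595,260),18)
for n,p in dict(foot=f,peg=peg,tip=tip,blk=blk).items(): print(n,p,(p-peg)@u,(p-peg)@v)
s=env.state(); d,w=delta(np.array([577.4,-206.55,213.3])-52.5*u,-79.2); print(d,w)
E
```

```text
foot [ 534.19 -215.02   13.  ] -0.1432400235633853 -0.07556000200706793
peg [ 534.32 -214.92   57.  ] 0.0 0.0
tip [ 529.99 -239.36   14.  ] -8.832653026382753 -23.195730302471787
blk [ 533.79 -248.39   18.  ] -6.794832053047078 -32.78081917152688
[-0.12  0.61  6.58] [ 0.   -0.01 -0.01]
```

Call:
jog_arm --deltas '[0,0.3,3.5,0,-0.006,-0.003,0,0,0.3,3.5,0,-0.006,-0.003,0,0,0,0,0,0,0,0,0,0,0,0,0,0,0]'

```text
t: 5.8
eef_pos: [526.4, -216.5, 213.3]
tcp_rot: [2.829, 1.566, -0.123]
ft_force: [0.4, -0.5, -0.7]
opening: 0.163
```

```bash
python3 - <<'E'
from h import *
np.set_printoptions(precision=3,suppress=True)
s=env.state();R=toolR(s)
u=np.array([np.cos(np.radians(10.8)),np.sin(np.radians(10.8)),0])
g=s['eef_pos']+R.apply([171,0,0])
print('gp',g, (g-[577.4,-206.55,42])@u,s['ft_force'],s['qvel'], delta(s['eef_pos'],-79.2)[1])
c=shot('wrist','w6')
cv2.imwrite('pics/w6z.png',cv2.resize(c['image'][205:310,280:410,::-1],None,fx=5,fy=5,interpolation=cv2.INTER_CUBIC))
E
```

```text
gp [ 527.128 -216.559   42.275] -51.256511725599395 [ 0.43  -0.497 -0.675] [ 0.001 -0.001  0.002 -0.    -0.001 -0.   ] [ 0.001 -0.004 -0.001]
```

View pics/w6z.png

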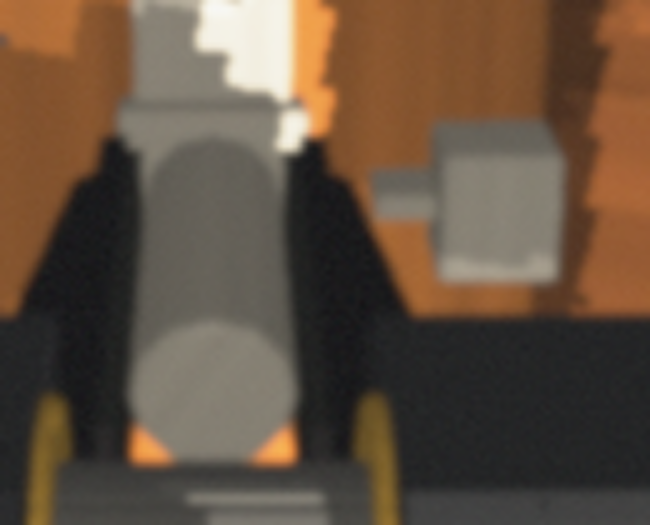

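The zoom shows the peg top centre at (213,393), the foot's inner edge at y=104, the pointer's top face at (400,206) with its tip at x=375, and the block's top face from y=155 to 283.

```bash
python3 - <<'E'
from h import *
np.set_printoptions(precision=2,suppress=True)
c=load('w6'); z=lambda x,y:(280+(x+.5)/5-.5,205+(y+.5)/5-.5)
u=np.array([np.cos(np.radians(10.8)),np.sin(np.radians(10.8)),0]);v=np.array([-u[1],u[0],0])
f=onz(c,z(210,104),13)-11*u; peg=onz(c,z(213,393),57)
for n,p in dict(foot=f,peg=peg,tip=onz(c,z(380,206),14),ptop=onz(c,z(405,195),14),pbot=onz(c,z(405,217),14),b1=onz(c,z(497,155),18),b2=onz(c,z(497,283),18)).items(): print(n,p,(p-peg)@u,(p-peg)@v)
E
```

```text
foot [ 526.97 -216.09   13.  ] 0.33703221142637546 0.2926774870635966
peg [ 526.7  -216.44   57.  ] 0.0 0.0
tip [ 529.39 -235.79   14.  ] -0.9817412595124309 -19.52024290056642
ptop [ 531.3  -238.35   14.  ] 0.41268590867183236 -22.386149274579587
pbot [ 528.56 -238.97   14.  ] -2.386598565855937 -22.486568901813722
b1 [ 539.72 -246.64   18.  ] 7.1309262364503585 -32.11051858705618
b2 [ 524.13 -250.47   18.  ] -8.895539573928136 -32.95130985200704
```

Call:
jog_arm --deltas '[0,0,1.5,0,0,0,0,0,0,0,0,0,0,0,0,0,0,0,0,0,0]'

```text
t: 6.22
eef_pos: [525.3, -216.6, 213.3]
tcp_rot: [2.819, 1.565, -0.134]
ft_force: [1.9, -0.5, -1.3]
opening: 0.159
```

```bash
cat > m.py <<'E'
from h import *
s=env.state();R=toolR(s)
u=np.array([np.cos(np.radians(10.8)),np.sin(np.radians(10.8)),0])
g=s['eef_pos']+R.apply([171,0,0])
print('gp',g, (g-[577.4,-206.55,42])@u,s['ft_force'],s['opening'], delta(s['eef_pos'],-79.2)[1])
E
python3 m.py
```

```text
gp [ 526.34546071 -216.72793905   42.29701456] -52.0573786347063 [ 1.86642518 -0.50671429 -1.26073504] 0.15863694115364496 [ 0.00078698 -0.00578895 -0.00193499]
```

Call:
jog_arm --deltas '[0,0,0,0,0,0,0.5,0,0,0,0,0,0,0.5,0,0,0,0,0,0,0.5,0,0,0,0,0,0,0.5,-15,0,0,0,0,0,1,-40,0,0,0,0,0,1,-50,0,0,0,0,0,1,0,0,0,0,0,0,1,0,0,0,0,0,0,1]'

```text
t: 7.35
eef_pos: [524.1, -216.5, 324.5]
tcp_rot: [2.745, 1.564, -0.207]
ft_force: [-0.4, -0.2, -0.6]
opening: 0.963
```

```bash
python3 - <<'E'
from h import *
c=shot('wrist','w7');s=env.state();print(s['eef_pos'],s['qvel'].round(3))
cv2.imwrite('pics/w7z.png',cv2.resize(c['image'][120:265,270:390,::-1],None,fx=4,fy=4,interpolation=cv2.INTER_CUBIC))
E
```

```text
[ 524.28205627 -216.56982828  324.47638425] [-0.     0.019  0.001 -0.    -0.005 -0.   ]
```

View pics/w7z.png

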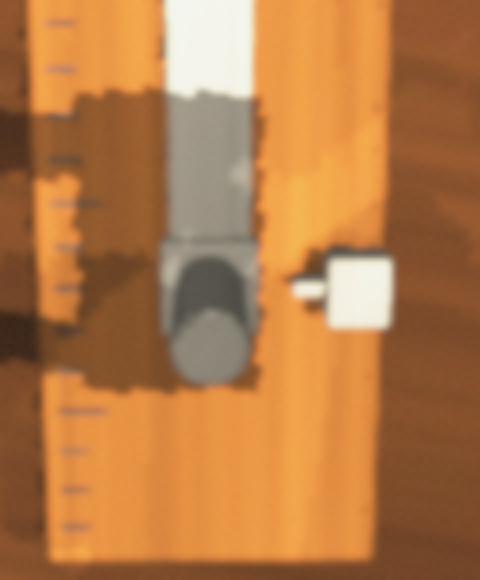

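The zoom shows the peg top centre at (210,345), the foot from y=240 to 332, the pointer tip at (292,289) and the block's top face from y=257 to 328.

```bash
python3 - <<'E'
from h import *
np.set_printoptions(precision=2,suppress=True)
c=load('w7'); z=lambda x,y:(270+(x+.5)/4-.5,120+(y+.5)/4-.5)
u=np.array([np.cos(np.radians(10.8)),np.sin(np.radians(10.8)),0]);v=np.array([-u[1],u[0],0])
f=onz(c,z(210,240),13)-11*u; peg=onz(c,z(210,345),57)
for n,p in dict(foot=f,f2=onz(c,z(210,332),13)+11*u,peg=peg,tip=onz(c,z(294,289.5),14),b1=onz(c,z(360,256),18),b2=onz(c,z(360,328),18)).items(): print(n,p,(p-peg)@u,(p-peg)@v)
# base circle of peg: where the peg meets foot
a,b=np.array(z(40,300)),0
L=[onz(c,z(x,y),6) for x,y in [(30,100),(40,300),(48,520)]];R=[onz(c,z(x,y),6) for x,y in [(389,60),(382,330),(374,540)]]
for E in (L,R): d=E[0]-E[-1]; print(np.degrees(np.arctan2(d[1],d[0])))
E
```

```text
foot [ 525.63 -216.75   13.  ] -0.6738317884023561 -0.0956573921486244
f2 [ 526.2  -216.67   13.  ] -0.09847015228258495 -0.12455521089890942
peg [ 526.27 -216.53   57.  ] 0.0 0.0
tip [ 529.03 -235.27   14.  ] -0.8034161088967272 -18.926411414431865
b1 [ 540.26 -247.46   18.  ] 7.949573697364919 -33.00753844162817
b2 [ 524.12 -251.09   18.  ] -8.587431323397462 -33.552256589246795
11.1616676356243
11.229714684577905
```

The peg reads within about 0.2 to 0.5 mm of level. Now to the bottle.

Call:
jog_arm --deltas '[-30,-30,-10,0,0,0,1,-25,-50,-24,0,0,0,1,-20,-50,-24,0,0,0,1,-20,-50,-24,0,0,0,1,-10,-50,-24,0,0,0,1,0,-52,-24,0,0,0,1,0,-52,-24,0,0,0,1,0,-48,-20,0,0,0,1,0,0,0,0,0,0,1,0,0,0,0,0,0,1]'

```text
t: 8.65
eef_pos: [627.2, 203.6, 421.3]
tcp_rot: [-0.197, 1.56, 3.131]
ft_force: [-0.2, -0.6, -0.7]
opening: 0.997
```

```bash
python3 - <<'E'
from h import *
np.set_printoptions(precision=3,suppress=True)
shot('wrist','w8'); s=env.state(); print(s['t'],s['eef_pos'],jawdeg(),s['qvel'],s['joints']); print(delta((623.6,196.5,298),-79.2))
E
```

```text
8.7 [627.259 203.323 421.373] -79.33827302952771 [-0.016 -0.012 -0.    -0.     0.     0.002] [0.213 0.528 1.445 0.003 1.18  1.597]
(array([123.404,   6.322,   3.505]), array([-0.002,  0.011,  0.002]))
```

View pics/w8.png

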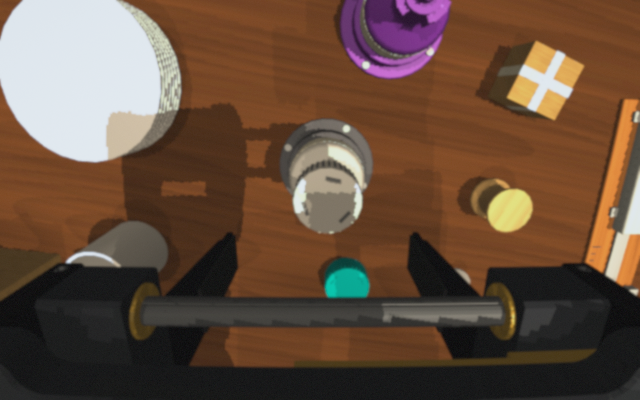

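The cap's top disc is centred near (327,198) with a radius of about 34 px, and three grey marks are on top. The turquoise and purple look-alikes are clear of it. I'll zoom to fit the circle.

```bash
python3 - <<'E'
from h import *
c=load('w8')
cv2.imwrite('pics/w8z.png',cv2.resize(c['image'][150:250,275:385,::-1],None,fx=6,fy=6,interpolation=cv2.INTER_CUBIC))
E
```

```text
(no output)
```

View pics/w8z.png

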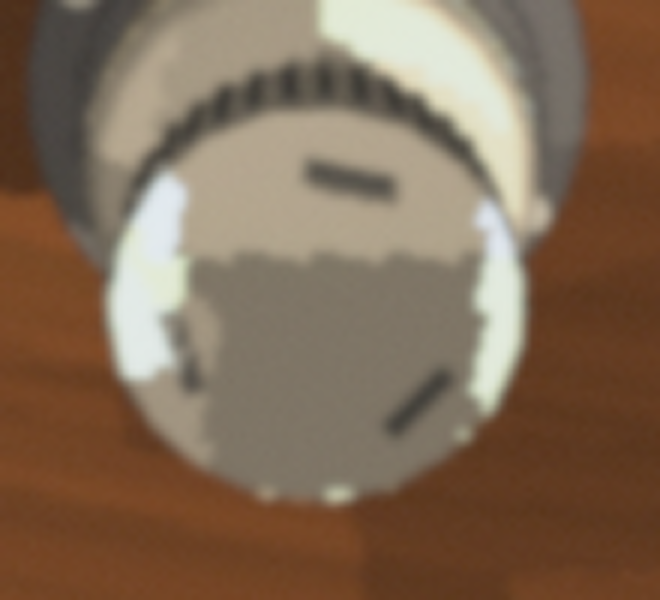

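Edge points of the top disc in the zoom: left (107,310), right (526,310), top (318,106), bottom (315,501). The marks are at (350,180), (190,358) and (418,402).

```bash
python3 - <<'E'
from h import *
np.set_printoptions(precision=2,suppress=True)
c=load('w8'); z=lambda x,y:(275+(x+.5)/6-.5,150+(y+.5)/6-.5)
P=np.array([onz(c,z(*p),142)[:2] for p in [(107,310),(526,310),(318,106),(315,501),(192,466),(438,462)]],np.float32)
print(P,cv2.minEnclosingCircle(P))
A=np.c_[2*P,np.ones(len(P))]; x=np.linalg.lstsq(A,(P**2).sum(1),rcond=None)[0]; print('fit',x[:2],np.sqrt(x[2]+x[0]**2+x[1]**2))
M=np.array([onz(c,z(*p),142)[:2] for p in [(350,180),(190,358),(418,402)]]);print(M,M.mean(0))
print(delta((x[0],x[1],298),-79.2))
E
```

```text
[[620.09 227.46]
 [630.62 172.11]
 [652.84 204.92]
 [597.98 194.68]
 [599.94 212.33]
 [606.86 179.14]] ((625.1478271484375, 199.74685668945312), 28.173067092895508)
fit [625.37 199.93] 28.046389238583487
[[643.86 198.89]
 [615.44 215.31]
 [614.98 183.67]] [624.76 199.29]
(array([123.39,   3.28,   1.13]), array([-0.  ,  0.01,  0.  ]))
```

Call:
jog_arm --deltas '[0,3.2,1.3,0,0.011,0,1,30,0,0,0,0,0,1,40,0,0,0,0,0,1,0,0,0,0,0,0,1,0,0,0,0,0,0,1]'

```text
t: 9.32
eef_pos: [627.1, 194.4, 352.6]
tcp_rot: [-2.768, 1.565, 0.553]
ft_force: [-0.1, -0.5, -0.3]
opening: 1.003
```

```bash
python3 - <<'E'
from h import *
np.set_printoptions(precision=3,suppress=True)
c=shot('wrist','w9'); s=env.state(); print(s['t'],s['eef_pos'],jawdeg(),s['qvel']); print(delta((625.2,199.8,298),-79.2))
E
```

```text
9.375 [626.972 194.425 352.465] -79.6936913238136 [ 0.006 -0.003  0.001  0.001 -0.003  0.001]
(array([54.471, -5.498,  1.046]), array([-0.009, -0.005,  0.002]))
```

View pics/w9.png

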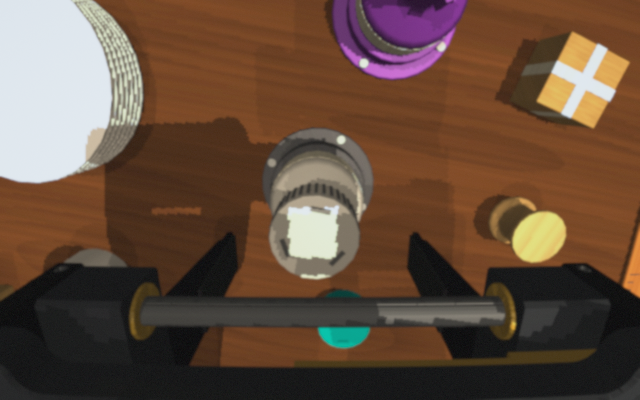

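The cap disc is at about (315,235), slightly left of the fingers' centre (324), which agrees with the computed 5 mm shift. I'll check by projection.

```bash
python3 - <<'E'
from h import *
c=load('w9'); print(proj(c,(625.2,199.8,142)))
im=c['image'];cv2.imwrite('pics/w9z.png',cv2.resize(im[170:290,255:375,::-1],None,fx=4,fy=4,interpolation=cv2.INTER_CUBIC))
E
```

```text
[313.97840712 238.59290415]
```

View pics/w9z.png

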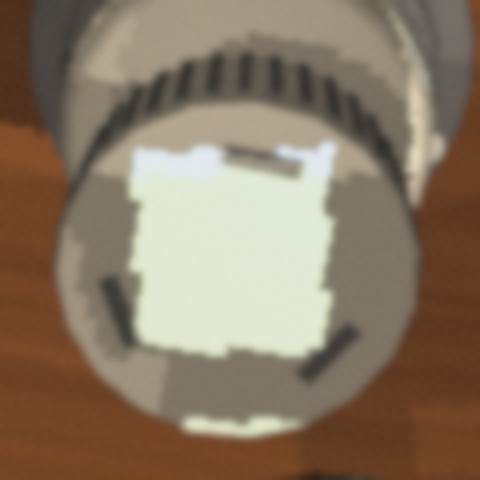

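Disc centre measured at (314.7,237.4) against the projected (314.0,238.6), so they agree within about 1 mm. Descending.

Call:
jog_arm --deltas '[5,-5.3,0.7,-0.009,-0.005,0,1,20,0,0,0,0,0,1,26,0,0,0,0,0,1,0,0,0,0,0,0,1]'

```text
t: 9.88
eef_pos: [625.4, 200.7, 304.4]
tcp_rot: [-2.779, 1.564, 0.553]
ft_force: [1.6, 0.3, -0.4]
opening: 1.002
```

```bash
python3 - <<'E'
from h import *
np.set_printoptions(precision=3,suppress=True)
s=env.state(); print(s['t'],s['eef_pos'],jawdeg(),s['qvel'],s['ft_force']); print(delta((625.6,199.6,298.5),-79.2))
E
```

```text
9.875 [625.424 200.675 304.431] -79.07567778452294 [ 0.004 -0.038 -0.037  0.     0.015  0.   ] [ 1.644  0.283 -0.356]
(array([5.928, 1.102, 0.066]), array([ 0.002, -0.006,  0.002]))
```

Call:
jog_arm --deltas '[6,1,0,0,-0.006,0.002,1,0,0,0,0,0,0,0,0,0,0,0,0,0,0,0,0,0,0,0,0,0,0,0,0,0,0,0,0,0,0,0,0,0,0,0,0,0,0,0,0,0,0,0,0,0,0,0,0,0,0,0,0,0,0,0,0]'

```text
t: 11.0
eef_pos: [626.1, 200.0, 301.8]
tcp_rot: [-3.104, 1.567, 0.229]
ft_force: [-0.0, -1.4, 0.4]
opening: 0.591
```

```bash
python3 - <<'E'
from h import *
np.set_printoptions(precision=3,suppress=True)
s=env.state(); print(s['t'],s['opening'],s['eef_pos'],jawdeg(),s['ft_force'],s['moment']); print(delta((625.6,199.6,298.5),-79.2)); shot('wrist','w10')
E
```

```text
11.0 0.5912566869133173 [626.075 200.006 301.769] -79.04962607262837 [-0.008 -1.363  0.402] [-0.012 -0.021 -0.006]
(array([3.267, 0.309, 0.557]), array([ 0.003, -0.004,  0.   ]))
```

View pics/w10.png

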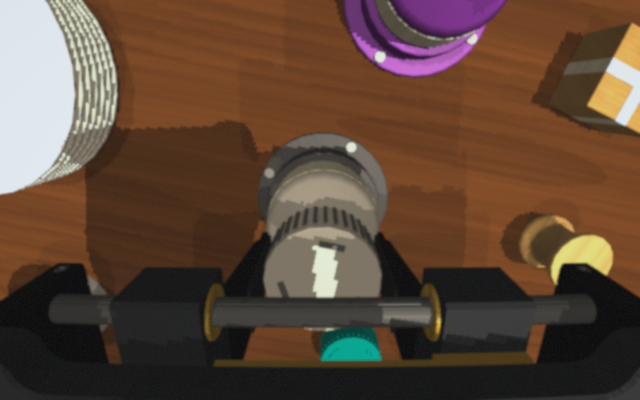

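The cap is gripped (opening 56.2 mm, pads on both sides). Now press down step by step.

Call:
jog_arm --deltas '[3,0,0,0,0,0,0,3,0,0,0,0,0,0,2,0,0,0,0,0,0]'

```text
t: 11.42
eef_pos: [625.9, 200.0, 295.8]
tcp_rot: [-3.131, 1.565, 0.201]
ft_force: [-4.1, -0.6, 10.5]
opening: 0.593
```

```bash
cat > n.py <<'E'
from h import *
np.set_printoptions(precision=3,suppress=True)
s=env.state(); R=toolR(s); print(s['t'],s['opening'],s['eef_pos'],jawdeg(),'F',s['ft_force'],'M',s['moment'],'v',np.abs(s['qvel']).max(),'j6',s['joints'][5]); print('gp',s['eef_pos']+R.apply([171,0,0]),'tilt fix',delta(s['eef_pos'],jawdeg())[1],'press',301.8-s['eef_pos'][2])
E
python3 n.py
```

```text
11.425 0.5930779352351119 [625.914 200.028 295.784] -79.03677877512997 F [-4.141 -0.553 10.457] M [-0.174  0.648 -0.023] v 0.023194815347222456 j6 1.5883508525002137
gp [626.853 200.22  124.786] tilt fix [-0.    -0.006  0.   ] press 6.016356055491883
```

Call:
jog_arm --deltas '[0.8,0,0,-0.08,-0.004,0,0,0.4,0,0,-0.12,0,0,0]'

```text
t: 11.68
eef_pos: [626.3, 200.2, 296.8]
tcp_rot: [2.961, 1.565, 0.215]
ft_force: [-1.1, 0.5, 5.4]
opening: 0.589
```

```bash
python3 n.py
```

```text
11.675 0.5891588421205456 [626.286 200.183 296.838] -67.30827114467102 F [-1.073  0.452  5.353] M [-0.028  0.313 -0.098] v 0.9812647164826038 j6 1.3836922894883834
gp [627.229 200.39  125.841] tilt fix [ 0.    -0.006 -0.001] press 4.962078260650799
```

Call:
jog_arm --deltas '[2,0,0,0,-0.004,0,0,1,0,0,0,0,0,0]'

```text
t: 11.92
eef_pos: [626.5, 200.4, 296.1]
tcp_rot: [2.836, 1.566, 0.092]
ft_force: [-5.1, -1.5, 10.6]
opening: 0.589
```

```bash
python3 n.py; python3 -c "
from h import *
shot('wrist','w11')"
```

```text
11.925 0.5885581030146722 [626.496 200.351 296.095] -67.19464160781074 F [-5.114 -1.497 10.575] M [-0.235  0.76   0.032] v 0.012697515875066567 j6 1.3824567855902423
gp [627.353 200.43  125.097] tilt fix [ 0.    -0.005 -0.002] press 5.705092523107169
```

View pics/w11.png

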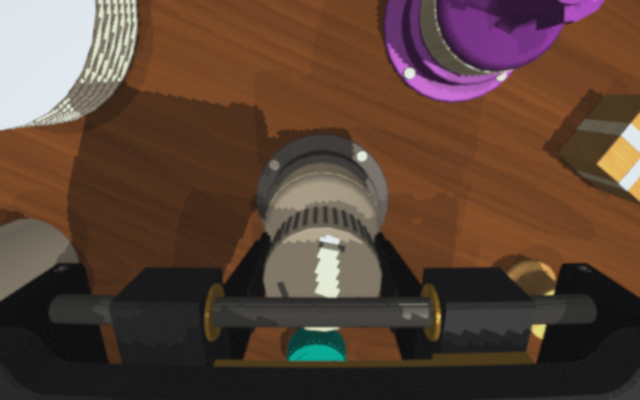

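The cap's marks, at (283,290) and (330,245), keep their places relative to the gripper, so the cap turns with it (0.21 rad so far). Continuing with more downward push per row.

Call:
jog_arm --deltas '[1.5,0,0,-0.12,-0.004,0,0,1.2,0,0,-0.12,0,0,0]'

```text
t: 12.22
eef_pos: [626.9, 200.6, 295.9]
tcp_rot: [2.48, 1.565, -0.017]
ft_force: [-1.7, 0.6, 10.3]
opening: 0.591
```

```bash
python3 n.py
```

```text
12.225 0.5910021090456015 [626.853 200.6   295.942] -53.09134419192769 F [-1.728  0.587 10.342] M [-0.038  0.398 -0.   ] v 0.9733134131346343 j6 1.1372200516381359
gp [627.853 200.583 124.945] tilt fix [ 0.    -0.005 -0.004] press 5.857515724619702
```

Call:
jog_arm --deltas '[1.4,0,0,-0.12,-0.004,-0.003,0,1.2,0,0,-0.12,0,0,0,1.2,0,0,-0.12,0,0,0]'

```text
t: 12.6
eef_pos: [627.4, 201.0, 296.0]
tcp_rot: [2.331, 1.563, 0.206]
ft_force: [-3.8, 1.0, 9.5]
opening: 0.591
```

```bash
python3 n.py
```

```text
12.6 0.5907853697418499 [627.441 201.005 295.963] -31.774183012649576 F [-3.756  1.     9.457] M [ 0.373  0.62  -0.075] v 0.9862040396195069 j6 0.7644113844563152
gp [628.701 201.268 124.968] tilt fix [ 0.    -0.005 -0.005] press 5.8371003059616555
```

Call:
jog_arm --deltas '[1.4,0,0,-0.12,-0.004,-0.004,0,1.2,0,0,-0.1,0,0,0,1.2,0,0,0,0,0,0]'

```text
t: 12.98
eef_pos: [627.3, 201.5, 295.7]
tcp_rot: [2.149, 1.565, 0.253]
ft_force: [-3.6, -2.3, 11.4]
opening: 0.592
```

```bash
python3 n.py; python3 -c "
from h import *
shot('wrist','w12')"
```

```text
12.975 0.5924524549191014 [627.339 201.5   295.666] -18.636889153826576 F [-3.582 -2.274 11.375] M [-0.465  0.687 -0.016] v 0.011176452587577159 j6 0.5356689122663161
gp [628.238 201.732 124.669] tilt fix [ 0.    -0.003 -0.005] press 6.133676969285318
```

View pics/w12.png

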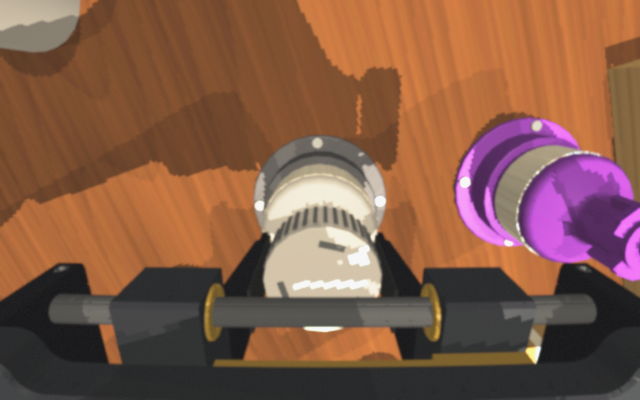

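Turned 1.054 rad with the marks unmoved in the gripper, so the cap should be free. Lifting gently first.

Call:
jog_arm --deltas '[-2,0,0,0,0,0,0,-5,0,0,0,0,0,0,-8,0,0,0,0,0,0]'

```text
t: 13.4
eef_pos: [627.0, 201.4, 311.4]
tcp_rot: [2.124, 1.566, 0.227]
ft_force: [-0.5, 0.3, -0.4]
opening: 0.592
```

```bash
python3 n.py
```

```text
13.4 0.591685302671577 [627.025 201.393 311.429] -18.684342870540927 F [-0.525  0.274 -0.361] M [-0.002 -0.026  0.038] v 0.13280053065880468 j6 0.5365774575127671
gp [627.83  201.579 140.431] tilt fix [ 0.    -0.003 -0.004] press -9.62851747025536
```

Free: force near zero at 9.6 mm above the start height. Continuing up.

Call:
jog_arm --deltas '[-18,0,0,0,-0.003,-0.004,0,-20,0,0,0,0,0,0,-20,0,0,0,0,0,0,-13,0,0,0,0,0,0,0,0,0,0,0,0,0,0,0,0,0,0,0,0]'

```text
t: 14.15
eef_pos: [627.0, 201.4, 384.8]
tcp_rot: [-0.559, 1.57, -2.456]
ft_force: [0.7, 0.2, 0.3]
opening: 0.59
```

```bash
python3 n.py; python3 - <<'E'
from h import *
np.set_printoptions(precision=3,suppress=True)
print(delta((626,200,388),jawdeg()))
for n in('wrist','top','scene'): shot(n,n[0]+'13')
E
```

```text
14.15 0.590167345978559 [626.981 201.406 384.792] -18.689787448789662 F [0.739 0.239 0.262] M [-0.058 -0.096  0.017] v 0.0025971202405990178 j6 0.537000536320211
gp [626.882 201.325 213.792] tilt fix [0.    0.001 0.   ] press -82.99239834530073
(array([-3.206, -0.48 ,  1.648]), array([0.   , 0.001, 0.   ]))
```

View pics/w13.png

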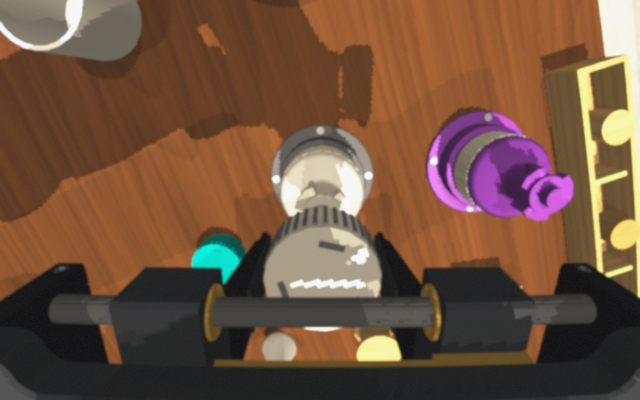

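View pics/s13.png

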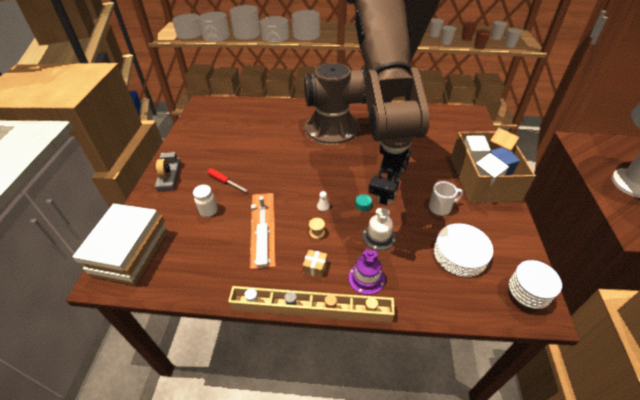

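View pics/t13.png

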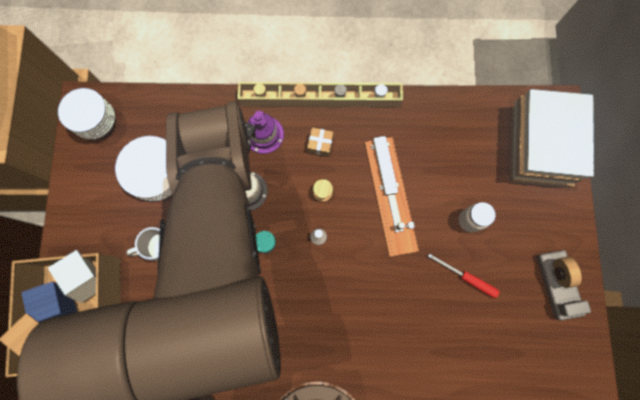

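The wrist picture shows the cap in the fingers at (322,262) and the bare neck below it at (323,190). The bystanders look unmoved. I'll trim the last millimetres and check the gauge in the top view.

Call:
jog_arm --deltas '[-3.2,-0.4,1.5,0,0,0,0,0,0,0,0,0,0,0,0,0,0,0,0,0,0]'

```text
t: 14.68
eef_pos: [626.2, 200.0, 387.3]
tcp_rot: [-0.876, 1.569, -2.773]
ft_force: [0.4, -0.1, -1.5]
opening: 0.592
```

```bash
python3 n.py; python3 - <<'E'
from h import *
a=[]
for n,(x,y) in (('t13',(375,195)),('s13',(243,188))):
    a.append(cv2.resize(load(n)['image'][y:y+50,x:x+50,::-1],None,fx=8,fy=8,interpolation=cv2.INTER_CUBIC))
cv2.imwrite('pics/z13.png',np.hstack(a))
A,B=load('top0')['image'].astype(int),load('t13')['image'].astype(int)
A,B=load('scene0')['image'].astype(int),load('s13')['image'].astype(int)
d=(np.abs(A-B).max(2)>60).astype(np.uint8)
n,_,st,ce=cv2.connectedComponentsWithStats(d)
for i in range(1,n):
    if st[i,4]>6: print(st[i],ce[i].round())
E
```

```text
14.675 0.592227140485356 [626.208 200.013 387.322] -18.69376122679051 F [ 0.38  -0.145 -1.48 ] M [-0.018 -0.02   0.026] v 0.0013082453434754009 j6 0.5352337748845967
gp [625.861 199.879 216.323] tilt fix [0.    0.001 0.002] press -85.52230112476519
[ 140    0   88   60 1829] [180.  29.]
[ 245    0   93   93 4032] [293.  37.]
[347   0  10   3  21] [351.   1.]
[364   0  27  22 186] [378.   8.]
[404   0  13   9  69] [410.   3.]
[410   0  22  30 410] [421.  14.]
[429   0  11  10  69] [434.   3.]
[169  11   4   6  19] [170.  14.]
[175  10   3   4   8] [176.  11.]
[157  15   7   5  16] [161.  17.]
[355  14  25  42 217] [362.  36.]
[407  15   4   6  17] [408.  18.]
[147  26   3   4   8] [148.  28.]
[412  29  10   4  21] [417.  30.]
[403  45  15  13  91] [411.  50.]
[382  51  13  13  57] [387.  57.]
[162  59  33  46 576] [178.  75.]
[386  63  25  10 103] [401.  66.]
[378  67   7   5  21] [381.  68.]
[340  68   7  10  23] [343.  74.]
[380  69  16  10  77] [388.  74.]
[414  68  12  36 157] [419.  87.]
[348  70  15  20  89] [354.  78.]
[371  72  11  29 157] [376.  86.]
[147  78  18  27 219] [155.  88.]
[383  80   7  10  43] [386.  84.]
[393  83  19  17 172] [403.  90.]
[ 357   96  100  164 6894] [408. 179.]
[388  99   4   3   9] [389. 100.]
[307 102   3   4   9] [308. 104.]
[378 103   6  10  20] [380. 109.]
[349 104  12  14 120] [354. 110.]
[312 107   3   3   7] [313. 108.]
[329 112  16   5  43] [336. 114.]
[310 131  33  11 181] [327. 137.]
[344 133   7   6  19] [347. 135.]
[ 213  137  138   33 2148] [286. 149.]
[461 137   6  12  20] [463. 143.]
[197 147   9  10  67] [201. 152.]
[348 162   6   6  13] [351. 165.]
[259 196  10  24 112] [262. 208.]
```

View pics/z13.png

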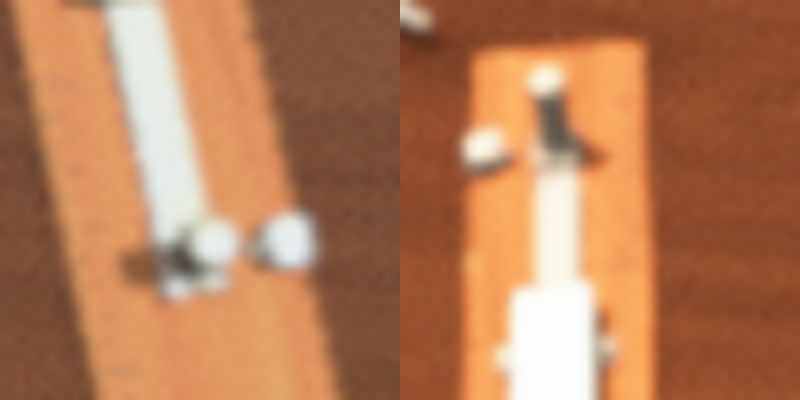

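In the zooms the peg top is at top (214,241) and scene (146,80), and the marker block's top is at top (288,240) and scene (86,143). Independent level check:

```bash
python3 - <<'E'
from h import *
u=np.array([np.cos(np.radians(10.9)),np.sin(np.radians(10.9)),0])
for n,(x,y),p,b in (('t13',(375,195),(214,241),(288,240)),('s13',(243,188),(146,80),(86,143))):
    c=load(n); z=lambda q:(x+(q[0]+.5)/8-.5,y+(q[1]+.5)/8-.5)
    P,B=onz(c,z(p),57),onz(c,z(b),18); print(n,P.round(1),B.round(1),'mark-peg along track',((B-P)@u).round(2))
E
python3 - <<'E'
import sys; sys.path.insert(0,'.')
from cell import env
print(env.state()['qvel'].round(4), env.state()['t'])
E
```

```text
t13 [ 525.  -217.9   57. ] [ 531.5 -249.9   18. ] mark-peg along track 0.35
s13 [ 526.7 -215.5   57. ] [ 530.6 -247.3   18. ] mark-peg along track -2.19
[-0.0001 -0.0013  0.0007 -0.0003 -0.0009 -0.0006] 14.675
```

```bash
python3 -c "
from cell import env
print(env.job_done()); s=env.state(); print(s['t'],s['eef_pos'],s['opening'])"
```

```text
the job is handed in; nothing more can be done
None
the job is handed in; nothing more can be done
```

I pulled the peg out about 52 mm to the marker and let go. Then I pressed the cap down about 6 mm, turned it 1.05 rad anticlockwise and lifted it off. The job was handed in at about 14.7 s with the cap still in the grip.

- **Peg against marker:** the close wrist view put the marker 0.1 to 0.8 mm further out than the peg, and the overhead camera put it 0.35 mm further in. The coarse scene camera disagreed, putting the marker about 2.2 mm further out. I trusted the wrist view.
- **Cap:** its lower edge is about 60 mm above the mouth by arm readings, within about 1 mm of the bottle axis measured before the grasp. It is upright to about 0.002 rad and still, with wrist force around 1.5 N. The last picture of it was taken before a final shift of about 3 mm, so the end position is from arm readings only.
- **Other things:** the bystanders looked unmoved in the final pictures. My scene-image comparison was dominated by the arm and its shadow, but away from those the only changes were at the peg and a small patch near the open box's front edge that I did not identify.

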